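Find the carton with the loose ball and hold it out

TASK

A heavy steel ball has come loose in one of the three sealed brown cartons. Lift and shake each carton briskly in the air, first the one with red stickers, then yellow, then blue, standing the quiet ones upright back where they came from and leaving the other things on the bench undisturbed. Finish while holding the carton that rattles: gripped, upright and still, centred about 10 cm above the roll of tape and touching nothing else, ready to be repacked; do not put it down or let go.

Things in the scene. Friction and masses are not known exactly. Their poses are not given: they have to be found in the camera images.
- box_red_mid (a point): centre, half-way up (49 mm above the underside), of the closed brown kraft carton with red round stickers (44 mm on the top, 36 mm on each end): 70 mm wide (own x), 153 mm long (own y), 98 mm tall; z axis up. It stands upright, its long side running roughly along the robot's x. Grip it across its 70 mm width near the middle. Total mass 0.28 to 0.32 kg, no clue to the contents.
- box_yellow_mid (a point): centre, half-way up (49 mm above the underside), of the closed brown kraft carton with yellow round stickers (44 mm on the top, 36 mm on each end): 70 mm wide (own x), 153 mm long (own y), 98 mm tall; z axis up. It stands upright, its long side running roughly along the robot's x. Grip it across its 70 mm width near the middle. Total mass 0.28 to 0.32 kg, no clue to the contents.
- box_blue_mid (a point): centre, half-way up (49 mm above the underside), of the closed brown kraft carton with blue round stickers (44 mm on the top, 36 mm on each end): 70 mm wide (own x), 153 mm long (own y), 98 mm tall; z axis up. It stands upright, its long side running roughly along the robot's x. Grip it across its 70 mm width near the middle. Total mass 0.28 to 0.32 kg, no clue to the contents.
- box_red: the red-stickered carton; origin at the centre of its underside, z axis up. Any one of the three cartons (it changes) holds a loose 35 mm, 0.18 kg steel ball that can roll 105 mm along the carton's length; the other two hold a packed thing of the same mass, fast at the middle, that does not move.
- box_yellow: the yellow-stickered carton; origin at the centre of its underside, z axis up. Tip a carton end down and the ball runs to the low end and knocks there, where it stays while the carton stays tipped (15 degrees for half a second is enough). Its weight, 1.8 N, then bears 52 mm off the middle, towards the low end, and the moment on the tool shows it; in a packed carton nothing shifts.
- box_blue: the blue-stickered carton; origin at the centre of its underside, z axis up. Any of the cartons may be the one with the ball; nothing shows from outside.
- tape_roll: roll of beige tape lying flat, 95 mm in diameter, 19 mm high, loose; origin at the centre of its underside. Beyond it at the far left of the bench a tall wall column with cables fills the space past y = 0.36 m from x = 0.65 m on
- tape_roll_mid (a point): centre of the roll of tape (of its hole), 9.5 mm above its underside
- oil_bottle_mid (a point): centre, half-way up, of the small white bottle with a black cap, 33 mm in diameter, 71 mm tall; a bystander that stands nearer the robot than the cartons
- marker_mid (a point): centre of the white and red felt marker lying flat, 12 x 138 x 15 mm, along the robot's x; a bystander between two of the cartons
- microscope: the bench microscope, a fixed tall obstacle to the right of the work, 291 mm (x) by 186 mm (y) in plan, 445 mm tall; origin at the centre of its underside. The arm must pass above it or drawn back to cross from one side of the bench to the other
There are look-alikes about, which are no part of the job. Of the things that look like the tape_roll, the middle-sized one is meant.

How it is judged (in metres and radians):
On the way, in this order (a step that is already met when the one before it is completed fails the run):
1. the red-stickered carton is shaken: held by the fingers clear of the worktop (centre above 70 mm) and moving faster than 0.12 m/s or turning faster than 0.8 rad/s (height (world z) of box_red_mid above 0.07 m and contact force between the fingers and box_red above 0.5 N and (linear speed of box_red above 0.12 m/s or angular speed of box_red above 0.8 rad/s)), for 0.04 s.
2. the yellow-stickered carton is shaken: held by the fingers clear of the worktop (centre above 70 mm) and moving faster than 0.12 m/s or turning faster than 0.8 rad/s (height (world z) of box_yellow_mid above 0.07 m and contact force between the fingers and box_yellow above 0.5 N and (linear speed of box_yellow above 0.12 m/s or angular speed of box_yellow above 0.8 rad/s)), for 0.04 s.
3. the blue-stickered carton is shaken: held by the fingers clear of the worktop (centre above 70 mm) and moving faster than 0.12 m/s or turning faster than 0.8 rad/s (height (world z) of box_blue_mid above 0.07 m and contact force between the fingers and box_blue above 0.5 N and (linear speed of box_blue above 0.12 m/s or angular speed of box_blue above 0.8 rad/s)), for 0.04 s.
At the end, for the whole second after the job is handed in: The carton with the loose ball is held by the fingers, still, within 20 degrees of upright, centre 100 to 300 mm up and within 60 mm sideways of the tape roll's centre, touching neither roll nor cartons; the other two stand released, upright and at rest on the worktop within 50 mm of their starts (((distance between loose_ball_geom and box_red_mid below 0.09 m and contact force between the fingers and box_red above 1 N and contact force between box_red and tape_roll below 0.1 N and height (world z) of box_red_mid between 0.1 and 0.3 m and angle between box_red_mid's own z axis and vertical below 0.35 rad and horizontal distance between box_red_mid and tape_roll_mid below 0.06 m and linear speed of box_red below 0.05 m/s and contact force between each of box_red, the fingers and box_yellow below 0.1 N and height (world z) of each of box_yellow_mid, box_blue_mid below 0.06 m and angle between each of box_yellow_mid, box_blue_mid's own z axis and vertical below 0.1 rad and distance of each of box_yellow_mid, box_blue_mid from where it was at the start of the episode below 0.05 m and linear speed of each of box_yellow, box_blue below 0.02 m/s and contact force between each of box_red, the fingers and box_blue below 0.1 N) or (distance between loose_ball_geom and box_yellow_mid below 0.09 m and contact force between the fingers and box_yellow above 1 N and contact force between box_yellow and tape_roll below 0.1 N and height (world z) of box_yellow_mid between 0.1 and 0.3 m and angle between box_yellow_mid's own z axis and vertical below 0.35 rad and horizontal distance between box_yellow_mid and tape_roll_mid below 0.06 m and linear speed of box_yellow below 0.05 m/s and contact force between each of box_yellow, the fingers and box_red below 0.1 N and height (world z) of each of box_red_mid, box_blue_mid below 0.06 m and angle between each of box_red_mid, box_blue_mid's own z axis and vertical below 0.1 rad and distance of each of box_red_mid, box_blue_mid from where it was at the start of the episode below 0.05 m and linear speed of each of box_red, box_blue below 0.02 m/s and contact force between each of box_yellow, the fingers and box_blue below 0.1 N) or (distance between loose_ball_geom and box_blue_mid below 0.09 m and contact force between the fingers and box_blue above 1 N and contact force between box_blue and tape_roll below 0.1 N and height (world z) of box_blue_mid between 0.1 and 0.3 m and angle between box_blue_mid's own z axis and vertical below 0.35 rad and horizontal distance between box_blue_mid and tape_roll_mid below 0.06 m and linear speed of box_blue below 0.05 m/s and contact force between each of box_blue, the fingers and box_red below 0.1 N and height (world z) of each of box_red_mid, box_yellow_mid below 0.06 m and angle between each of box_red_mid, box_yellow_mid's own z axis and vertical below 0.1 rad and distance of each of box_red_mid, box_yellow_mid from where it was at the start of the episode below 0.05 m and linear speed of each of box_red, box_yellow below 0.02 m/s and contact force between each of box_blue, the fingers and box_yellow below 0.1 N))); the arm keeps its last pose, push and grip.
It fails at once if a bystander (small bottle, marker) or the roll of tape is shifted by more than 30 mm (distance of any of oil_bottle_mid, marker_mid, tape_roll_mid from where it was at the start of the episode above 0.03 m).
It also fails if it takes over 72 s, if anything falls off the work surface, if the arm or the gripper's body presses on something with over 40 N, if the wrist force passes 120 N, or if a joint passes its speed limit or range.

ROBOT

A 6-joint arm with a two-finger parallel gripper is mounted at the origin on a cart in front of the work surface, level with it; the furniture and walls round the work are solid. World frame = base frame: x ahead of the robot, y to its left, z up, the work surface at z = 0. Lengths are in mm, angles in rad, forces in N, time in s.
With the tool pointing down it reaches from about 325 to 900 mm from the base axis. Payload 6.1 kg.
Tool frame: the origin (TCP) lies between the finger pads; the fingertips stand 22 mm ahead of it and the grasp point (between the pads) lies 3 mm ahead of it; z points along the fingers, y is the line along which they close (so a half turn about z gives the same grasp; the last joint's range is limited). The gripper opens to 87 mm and grips with 3 to 60 N. Pads are 19 mm wide; open, the fingers measure 117 mm over their backs; the gripper's body (75 mm by 190 mm) begins 51 mm behind the grasp point.
Start: joints at [-1.25, 0.22, 1.526, -0, 1.395, -0.126], TCP at [270.043, -563.642, 244.538] pointing down, gripper open.
Joint ranges: [-2.98, 2.98], [-0.91, 2.08], [0.09, 2.57], [-1.24, 4.39], [0.2, 2.65], [-2.68, 2.68]. Speed limits (rad/s): [2.57, 2.57, 3.01, 3.14, 3.14, 3.14].

INTERFACE

Orientations are given as a unit quaternion [x, y, z, w].
In Python, from cell import ctrl, effector, status, snapshot gives the robot as it stands. Calls block until the motion is done:
- ctrl.movep(position, orientation): joint-space move of the TCP to a pose.
- ctrl.move_l(position, rot=None, vel=150, threshold=None): straight line of the TCP; rot=None keeps the orientation; vel is the mean speed in mm/s. With threshold (N) it stops when the force on the tool has changed by that much, and returns True; else False.
- ctrl.movej(angles): joint-space move.
- effector.ungrasp() and effector.clamp(squeeze=None): open the fingers fully, or close them until they stop; squeeze is the grip in N (None keeps the last).
- ctrl.sleep(seconds).
- ctrl.solve_ik(position, orientation): joint angles nearest the present ones, or None.
- status.observe(): the state.
- snapshot(name): name is "scene" or "top" or "wrist"; returns a dict with "frame" (384x512x3 uint8, red, green, blue), "K" (3x3 intrinsics, pixels), "R" (3x3) and "t" (3): a world point X has camera coordinates R X + t; the wrist camera has in their place "hand_eye" (4x4, takes a point from camera to tool coordinates, whose origin is the TCP and whose axes are the flange's). Camera axes: x right, y down, z forward; pixel columns grow to the right and rows downward; lengths in mm; the calibration is good to about 2 mm. The wrist camera is an equidistant fisheye: a pixel r from the principal point sees the ray r / f radians off the axis. A picture is of the moment at which its call begins: read the wrist's pose just before it. There is no depth.
A pose or a line that the arm cannot do raises ctrl.Unreachable and nothing moves.
- ctrl.job_done(): hands the job in; it is judged then, once.
The state is a dict: "clock": time; "qpos": joint angles; "qvel": joint speeds; "tau": joint torques, N m; "ee_pos": TCP position; "tcp_rot": TCP orientation; "force": force on the tool from outside, world axes, zero at the start; "torque": the same for the moment, N m; "width": finger opening in mm; "grip_force": force on a finger pad.
Only numpy, scipy, OpenCV 4.12 (cv2) and the standard library are available. Lean on these libraries where they do the work, as an engineer would, in place of code of your own. Each camera call takes 0.05 s, during which the arm holds its last target. There are 200 camera calls.

## Working session

There is one attempt and no reset: what is moved stays moved. The work goes in short steps, each a Python script; the robot and the scene stay as the last script left them, time stands still between calls to the robot, and variables do not carry over. Pictures are saved under pics/ and viewed, at most 10 in all, crops included, and the job is handed in when it is done.

```bash
mkdir -p pics; ls
python3 - <<'E'
from cell import ctrl, effector, status, snapshot
import cv2,pickle
d={}
for n in ("scene","top"):
    s=snapshot(n); d[n]=s
    cv2.imwrite(f"pics/{n}0.png",cv2.resize(s["frame"][:,:,::-1],(800,600),interpolation=cv2.INTER_CUBIC))
    print(n,s["K"],s["R"],s["t"])
pickle.dump(d,open("snap0.pkl","wb"))
o=status.observe();print(o)
E
```

```text
pics
scene [[350.89685518   0.         257.62318234]
 [  0.         350.89685518 190.6768815 ]
 [  0.           0.           1.        ]] [[-0.68634324 -0.72722597  0.00868025]
 [-0.37611601  0.3447059  -0.86006662]
 [ 0.62247065 -0.59356569 -0.51010789]] [506.99326305 214.74194392 607.34696885]
top [[498.41112836   0.         256.57396608]
 [  0.         498.41112836 189.99189629]
 [  0.           0.           1.        ]] [[ 0.01000334 -0.99994822  0.00186975]
 [-0.99904128 -0.01007393 -0.04260326]
 [ 0.04261989 -0.00144178 -0.99909032]] [ 114.93288329  566.8053837  1072.84909778]
{'clock': 0.1, 'qpos': array([-1.25010266e+00,  2.21135272e-01,  1.52749349e+00,  1.02661805e-05,
        1.39468633e+00, -1.26126374e-01]), 'qvel': array([-0.00120329, -0.00156295, -0.00114999, -0.00044977,  0.00133602,
        0.0010707 ]), 'tau': array([ 8.34177426e-04, -4.95943236e+01, -3.88521373e+01,  7.01423851e-02,
        5.14789915e-02, -6.02168461e-05]), 'ee_pos': array([ 269.88397296, -563.15733143,  243.55573626]), 'tcp_rot': array([ 9.75147448e-01,  2.21555213e-01, -7.86214168e-05, -8.57637791e-04]), 'force': array([ 0.19649189,  0.69764925, -0.51475727]), 'torque': array([0.06611239, 0.01752835, 0.00903663]), 'grip_force': 0.0, 'width': 86.87523507937948}
```

View pics/scene0.png

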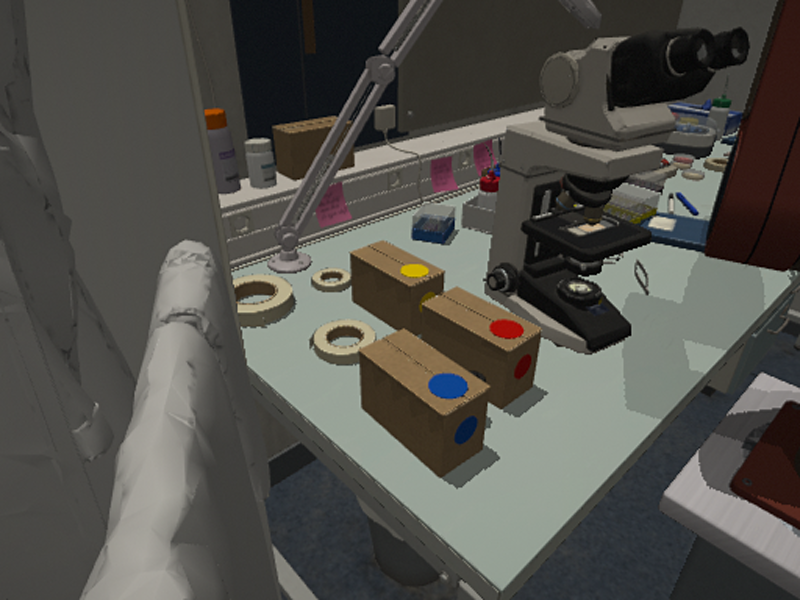

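View pics/top0.png

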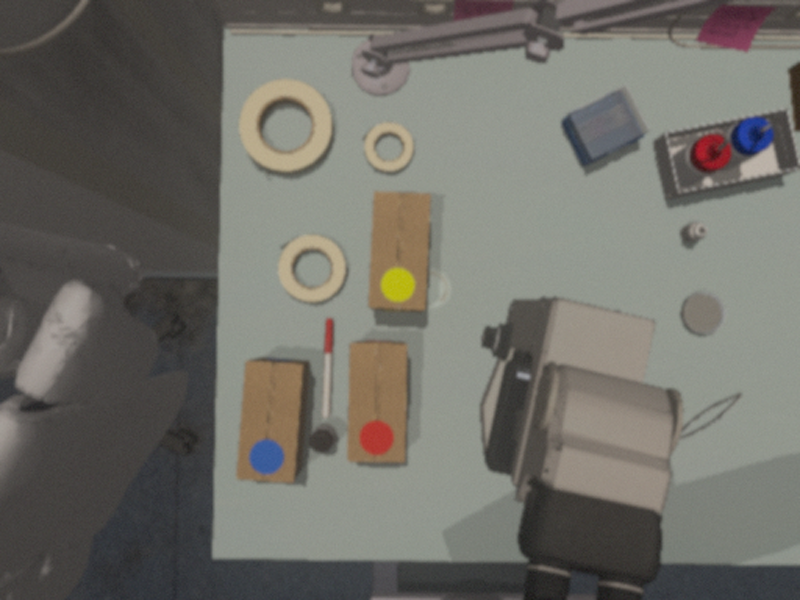

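The scene shows three cartons in front of the microscope. In the top view (800x600 picture) they are yellow at (400,250), red at (378,400) and blue at (272,420). There are three rolls, and the middle-sized one is at (312,269). The marker is at (328,368) and the bottle at (322,438), between blue and red.

```bash
cat > loc.py <<'E'
import cv2,numpy as np
def ray(s,uv,z):
    K,R,t=s["K"],s["R"],np.array(s["t"]).ravel()
    d=R.T@np.linalg.inv(K)@np.array([uv[0],uv[1],1.]); c=-R.T@t
    return c+d*(z-c[2])/d[2]
def cartons(s,verbose=True):
    """top-face min-area rect from brightness/colour mask, in the top view"""
    hsv=cv2.cvtColor(s["frame"],cv2.COLOR_RGB2HSV)
    st={"red":((0,150,90),(6,255,255)),"yellow":((26,170,120),(34,255,255)),"blue":((105,130,80),(125,255,255))}
    brown=cv2.inRange(hsv,(8,60,105),(20,200,255)); out={}
    allm=brown.copy(); c={}
    for k,(a,b) in st.items():
        m=cv2.inRange(hsv,a,b); m[:100]=0
        n,_,stt,ce=cv2.connectedComponentsWithStats(m); i=1+np.argmax(stt[1:,4]); c[k]=ce[i]
        allm|=m
    allm[:110]=0
    allm=cv2.morphologyEx(allm,cv2.MORPH_CLOSE,np.ones((5,5),np.uint8))
    cs=cv2.findContours(allm,cv2.RETR_EXTERNAL,cv2.CHAIN_APPROX_NONE)[0]
    for k in st:
        q=[x for x in cs if cv2.pointPolygonTest(x,tuple(map(float,c[k])),False)>0][0]
        P=np.array([ray(s,p[0],98.)[:2] for p in q],np.float32)
        (x,y),(w,h),a=cv2.minAreaRect(P)
        b=cv2.boxPoints(((x,y),(w,h),a)); e=max((b[1]-b[0],b[2]-b[1]),key=np.linalg.norm); e=e*np.sign(e[0])
        out[k]=(x,y,np.arctan2(e[1],e[0]))
        if verbose: print(k,np.round([x,y,w,h,np.degrees(out[k][2])],1),"sticker",ray(s,c[k],98.)[:2].round(1))
    return out,allm
E
python3 - <<'E'
import pickle,cv2,numpy as np
from loc import *
d=pickle.load(open("snap0.pkl","rb")); s=d["top"]
print("cam",-s["R"].T@np.ravel(s["t"]))
o,m=cartons(s)
h=cv2.cvtColor(s["frame"],cv2.COLOR_RGB2HSV)
for p in((385,250),(400,200),(378,360),(378,463),(245,475),(400,315)): print(p,h[int(p[1]*.64),int(p[0]*.64)])
m2=cv2.inRange(h,(10,20,130),(35,120,255)); m2[:40]=0;m2[:,:140]=0;
for c in cv2.findContours(m2,cv2.RETR_EXTERNAL,cv2.CHAIN_APPROX_NONE)[0]:
    if cv2.contourArea(c)>300:
        (x,y),r=cv2.minEnclosingCircle(c); print("roll?",x/.64,y/.64,r/.64,ray(s,(x,y),15.))
for n,p,z in(("bottlecap",(322,438),71),("marker a",(329,320),10),("marker b",(327,415),10)): print(n,ray(s,np.array(p)*.64,z))
cv2.imwrite("pics/m.png",np.hstack([m,m2]))
E
```

```text
cam [ 519.38755476  122.18369885 1095.80600881]
red [429.1 149.8  74.7 153.3  -0.5] sticker [383.2 150.8]
yellow [621.6 123.6  74.2 152.   -1.7] sticker [578.  125.8]
blue [402.6 287.   73.5 151.9  -3.6] sticker [357.6 290.3]
(385, 250) [ 16 103 146]
(400, 200) [ 17 104 147]
(378, 360) [ 17 102 138]
(378, 463) [ 19  51 105]
(245, 475) [ 16  99 141]
(400, 315) [33 24 97]
roll? 606.5610885620117 477.5132656097412 60.88818311691284 [ 319.52673909 -164.88088684   15.        ]
roll? 617.96875 423.4375 59.15372967720032 [ 393.65781416 -180.72609324   15.        ]
roll? 265.3541326522827 421.18778228759766 65.47961235046387 [391.98308649 305.84744655  15.        ]
roll? 376.3706684112549 401.89056396484375 66.0979151725769 [419.97467544 153.04262412  15.        ]
roll? 598.8540649414062 342.57261753082275 58.08393955230713 [ 504.83804786 -154.42418674   15.        ]
roll? 310.9614610671997 267.18270778656006 35.64157783985138 [605.55363471 246.1372163   15.        ]
roll? 398.909592628479 249.837064743042 65.35114645957947 [631.01304679 124.04717407  15.        ]
roll? 388.0859375 145.1171875 27.18299627304077 [778.04445098 140.69547203  15.        ]
roll? 284.83054637908936 124.56917762756348 48.45362305641174 [805.60479358 285.75247532  15.        ]
bottlecap [377.46993504 221.95425746  71.        ]
marker a [532.4257856  220.47909001  10.        ]
marker b [400.7566769  221.41643743  10.        ]
```

Run:
```python
from cell import ctrl,status
import numpy as np
from scipy.spatial.transform import Rotation as Ro
def ori(psi,flip,tilt=0):
    r=Ro.from_euler('z',psi+np.pi*flip)*Ro.from_euler('x',np.pi)
    return (Ro.from_rotvec(tilt*np.array([-np.sin(psi),np.cos(psi),0]))*r).as_quat()
def t(n,p,q):
    j=ctrl.solve_ik(p,q); print(n, None if j is None else np.round(j,2))
for flip in(0,1):
    t("hi0",[200,-350,600],ori(-1.0,flip)); 
    for n,p,a in(("mid",[420,0,600],0),("red",[429,150,72],-.01),("yel",[622,124,72],-.03),("blue",[421,286,72],-.06),("roll",[604,242,190],0)): t(n,p,ori(a,flip))
    for th in(-.35,.35): t(f"shake{th}",[470,220,270],ori(0,flip,th))
    t("redhi",[429,150,300],ori(0,flip));t("redhi",[429,200,600],ori(0,flip))
```

```text
hi0 [-1.25 -0.27  1.35 -0.    2.06  1.32]
mid [-0.19 -0.24  1.32 -0.    2.06  1.38]
red [ 0.16  0.02  2.1  -0.    1.02  1.74]
yel [ 0.07  0.41  1.63 -0.    1.1   1.67]
blue [ 0.44  0.14  1.96 -0.    1.03  2.07]
roll [ 0.26  0.32  1.51 -0.    1.31  1.83]
shake-0.35 [ 0.36 -0.29  2.01 -0.14  1.1   1.97]
shake0.35 [0.24 0.21 1.53 0.08 1.74 1.81]
redhi [ 0.16 -0.23  1.87 -0.    1.5   1.73]
redhi [ 0.27 -0.11  1.21 -0.    2.04  1.84]
hi0 [-1.25 -0.27  1.35  0.    2.06 -1.82]
mid [-0.19 -0.24  1.32  0.    2.06 -1.76]
red [ 0.16  0.02  2.1   0.    1.02 -1.4 ]
yel [ 0.07  0.41  1.63  0.    1.1  -1.47]
blue [ 0.44  0.14  1.96  0.    1.03 -1.07]
roll [ 0.26  0.32  1.51  0.    1.31 -1.31]
shake-0.35 [ 0.36 -0.29  2.01 -0.14  1.1  -1.17]
shake0.35 [ 0.24  0.21  1.53  0.08  1.74 -1.34]
redhi [ 0.16 -0.23  1.87  0.    1.5  -1.41]
redhi [ 0.27 -0.11  1.21  0.    2.04 -1.3 ]
```

```bash
cat > h.py <<'E'
from cell import ctrl,effector,status,snapshot
import numpy as np,cv2
from scipy.spatial.transform import Rotation as Ro
def ori(psi,tilt=0):
    r=Ro.from_euler('z',psi+np.pi)*Ro.from_euler('x',np.pi)
    return (Ro.from_rotvec(tilt*np.array([-np.sin(psi),np.cos(psi),0]))*r).as_quat()
B={"red":(429,150,-.01),"yellow":(622,124,-.03),"blue":(402.6,287.5,-.063)}
OFF={"red":5,"yellow":0,"blue":18}
G=75  # grasp height of the grasp point
def gp(k,z):
    x,y,a=B[k]; o=OFF[k]; return [x+o*np.cos(a),y+o*np.sin(a),z]
def say(*m):
    o=status.observe(); print(*m,"clk %.2f"%o["clock"],o["ee_pos"].round(1),"F",o["force"].round(2),"T",o["torque"].round(3),"w %.1f gf %.1f"%(o["width"],o["grip_force"])); return o
def wristshot(name,pts):
    o=status.observe(); s=snapshot("wrist"); im=s["frame"][:,:,::-1].copy(); H=np.array(s["hand_eye"]);K=s["K"]
    T=np.eye(4);T[:3,:3]=Ro.from_quat(o["tcp_rot"]).as_matrix();T[:3,3]=o["ee_pos"]
    M=np.linalg.inv(T@H)
    im=cv2.resize(im,(800,600),interpolation=cv2.INTER_CUBIC)
    for p in pts:
        c=M[:3]@np.r_[p,1]; rr=np.hypot(*c[:2]); th=np.arctan2(rr,c[2])
        u=K[0,0]*th*c[0]/rr+K[0,2]; v=K[1,1]*th*c[1]/rr+K[1,2]
        cv2.drawMarker(im,(int(u/.64),int(v/.64)),(255,0,255),0,10,1)
    cv2.imwrite(name,im)
def corners(k):
    x,y,a=B[k]; c,s=np.cos(a),np.sin(a)
    return [[x+l*c-w*s,y+l*s+w*c,98] for l in(-76.5,76.5) for w in(-35,35)]
E
python3 - <<'E'
from h import *
ctrl.movep([200,-380,600],ori(-1.0)); say("hi0")
ctrl.movep([429,200,600],ori(0)); say("hi1")
ctrl.movep([434,160,260],ori(-.01)); say("above red")
wristshot("pics/w1.png",corners("red")+corners("blue")+corners("yellow")+[[605.5,246,19]])
E
```

```text
hi0 clk 1.62 [ 200.1 -380.3  598.9] F [ 0.7  -0.43  0.69] T [ 0.037 -0.136  0.027] w 86.8 gf 0.0
hi1 clk 3.84 [429.3 199.4 599.9] F [-0.26 -0.23 -0.69] T [ 0.164 -0.115 -0.071] w 87.0 gf 0.0
above red clk 5.13 [435.2 160.1 261.7] F [0.22 0.15 0.75] T [ 0.133 -0.121  0.026] w 86.7 gf 0.0
```

View pics/w1.png

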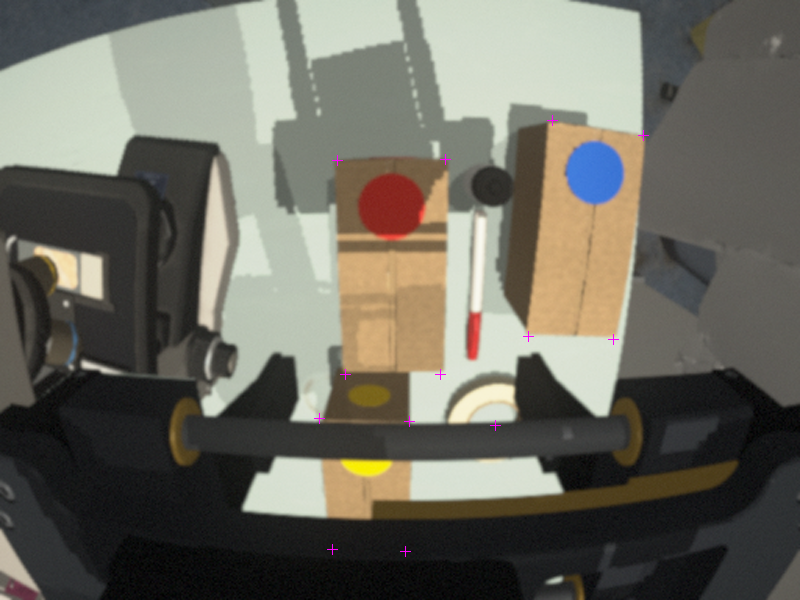

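The wrist view shows the red carton's projected corners at (337,160), (445,160), (345,375) and (440,375), on its edges. Blue and the roll also fit within a few pixels, so I'll grip red and shake it.

```bash
cat >> h.py <<'E'
def meas(n=15):
    a=[]
    for _ in range(n):
        ctrl.sleep(.02); o=status.observe(); a.append(np.r_[o["force"],o["torque"]])
    return np.mean(a,0)
S=[470,225,270]
def pick(k):
    q=ori(B[k][2])
    ctrl.move_l(gp(k,150),q,vel=200); ctrl.move_l(gp(k,G+3),vel=100)
    effector.clamp(45); say("gripped",k)
    ctrl.move_l(gp(k,G+123),vel=150); say("lifted")
def shake(k):
    ctrl.move_l(S,ori(0),vel=250)
    for dx in(50,-50,0): ctrl.move_l([S[0]+dx,S[1],S[2]],vel=300)
    m=[]
    for th in(.35,-.35,.35,-.35):
        ctrl.movep(S,ori(0,th)); ctrl.sleep(.5); v=meas(); m.append(v[4]); print(k,th,v.round(3))
    ctrl.movep(S,ori(0)); print(k,"dTy %.3f"%((m[0]+m[2]-m[1]-m[3])/2)); say("shaken")
def place(k):
    ctrl.move_l(gp(k,G+123),ori(B[k][2]),vel=250); ctrl.move_l(gp(k,G+13),vel=120)
    hit=ctrl.move_l(gp(k,G+1),vel=25,threshold=4); say("down",hit)
    effector.ungrasp(); ctrl.move_l(gp(k,150),vel=120); ctrl.move_l(gp(k,240),vel=250); say("released")
E
python3 - <<'E'
from h import *
pick("red"); shake("red")
s=snapshot("scene"); cv2.imwrite("pics/s1.png",s["frame"][:,:,::-1])
E
```

```text
gripped red clk 7.21 [434.4 150.2  78.6] F [0.3  1.04 4.4 ] T [ 0.237 -0.018 -0.076] w 70.3 gf 45.0
lifted clk 8.16 [433.1 149.7 196.6] F [-0.79 -0.4  -4.53] T [ 0.094 -0.14  -0.032] w 70.4 gf 45.0
red 0.35 [ 0.203  0.07  -3.105  0.102 -0.548 -0.008]
red -0.35 [-0.109  0.182 -3.044  0.119  0.274  0.007]
red 0.35 [-0.14   0.21  -3.006  0.114 -0.542  0.007]
red -0.35 [-0.082  0.186 -2.98   0.106  0.284 -0.017]
red dTy -0.824
shaken clk 15.68 [471.1 224.6 269.3] F [-0.26 -0.73 -3.6 ] T [ 0.095 -0.164 -0.035] w 70.5 gf 45.0
```

View pics/s1.png

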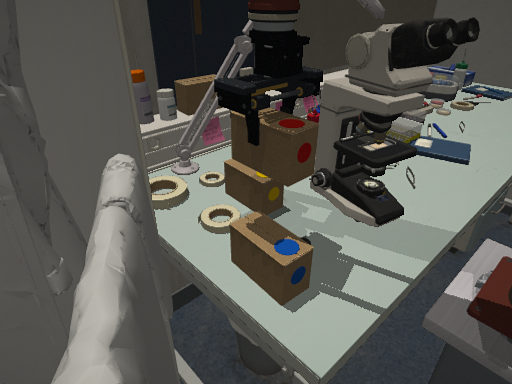

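The scene view shows the red carton held upright at (275,145), with nothing else moved. Red's moment change is -0.82, which needs the other cartons for comparison.

```bash
sed -i 's/"yellow":0,/"yellow":12,/; s/for th in(.35,-.35,.35,-.35)/for th in(.35,-.35)/; s|(m\[0\]+m\[2\]-m\[1\]-m\[3\])/2|m[0]-m[1]|' h.py
python3 - <<'E'
from h import *
place("red")
ctrl.move_l([634,170,240],ori(-.03),vel=300)
pick("yellow")
ctrl.move_l([600,200,270],vel=250)
shake("yellow")
s=snapshot("scene"); cv2.imwrite("pics/s2.png",s["frame"][:,:,::-1])
E
```

```text
down True clk 17.82 [434.4 150.   78.5] F [0.27 0.14 3.37] T [ 0.096 -0.183  0.005] w 70.5 gf 45.0
released clk 19.71 [433.9 149.9 239.7] F [ 0.35 -0.17  0.01] T [ 0.117 -0.139  0.025] w 87.2 gf 0.0
gripped yellow clk 22.51 [634.4 123.8  78.7] F [0.02 0.49 3.13] T [ 0.278 -0.09  -0.062] w 69.9 gf 45.0
lifted clk 23.46 [633.1 123.5 196.4] F [-0.1   0.15 -3.01] T [ 0.091 -0.093  0.036] w 70.2 gf 45.0
yellow 0.35 [ 0.029  0.078 -3.273  0.1   -0.57   0.004]
yellow -0.35 [-0.385 -0.121 -2.929  0.092  0.257 -0.006]
yellow dTy -0.827
shaken clk 28.83 [471.1 224.6 269.3] F [ 0.54  0.9  -3.63] T [ 0.124 -0.091  0.041] w 70.7 gf 45.0
```

View pics/s2.png

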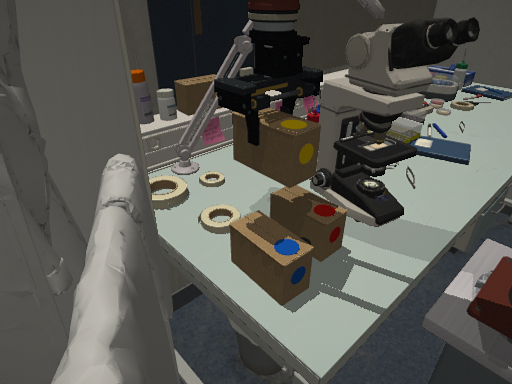

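Yellow is held upright at (277,145) and red is back at (308,222). Red and yellow give the same moment change (-0.82 and -0.83), so both look packed. I'll put yellow back and shake blue.

Run:
```python
from h import *
place("yellow")
ctrl.move_l(gp("blue",240),ori(B["blue"][2]),vel=300)
pick("blue"); shake("blue")
s=snapshot("scene"); cv2.imwrite("pics/s3.png",s["frame"][:,:,::-1])
```

```text
down True clk 31.35 [634.4 123.6  78.7] F [-0.65  0.37  3.41] T [ 0.092 -0.123 -0.003] w 70.1 gf 45.0
released clk 33.25 [633.9 123.6 239.9] F [-1.36 -0.61 -0.83] T [ 0.101 -0.091  0.007] w 87.1 gf 0.0
gripped blue clk 36.22 [420.9 286.6  78.5] F [-0.18  0.07  2.65] T [ 0.176 -0.05  -0.025] w 70.5 gf 45.0
lifted clk 37.17 [419.8 285.9 196.6] F [-0.16 -0.03 -2.96] T [ 0.135 -0.132  0.047] w 70.0 gf 45.0
blue 0.35 [-0.076 -0.027 -3.046  0.113 -0.493  0.005]
blue -0.35 [-0.236  0.127 -3.004  0.094  0.163 -0.016]
blue dTy -0.656
shaken clk 41.84 [471.1 224.6 269.3] F [-0.31  0.27 -3.21] T [ 0.072 -0.253  0.023] w 70.4 gf 45.0
```

View pics/s3.png

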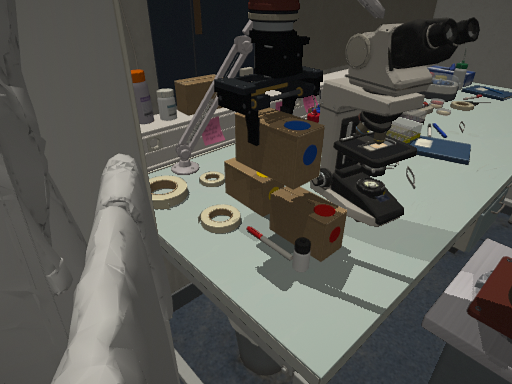

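Blue's moment change is -0.66, about +0.17 N m away from the other two, so it holds the ball. In the view, blue is held upright at (280,150), the bottle and marker are undisturbed, and red and yellow are standing. I'll take blue to the roll.

Run:
```python
from h import *
from loc import ray
ctrl.move_l([614,240,270],ori(0),vel=200); ctrl.move_l([614,240,197],vel=80); ctrl.sleep(.5); say("final")
s=snapshot("scene"); im=s["frame"][:,:,::-1].copy()
for p in([605.5,246,9.5],[596,240,168]):
    c=s["R"]@np.array(p)+np.ravel(s["t"]); u=s["K"]@c/c[2]; cv2.drawMarker(im,(int(u[0]),int(u[1])),(255,0,255),0,10,1)
t=snapshot("top")["frame"][:,:,::-1]
cv2.imwrite("pics/s4.png",cv2.resize(np.hstack([im,t]),(800,300)))
```

```text
final clk 44.33 [614. 240. 197.] F [-0.41 -0.15 -2.42] T [ 0.033 -0.178 -0.054] w 70.2 gf 45.0
```

View pics/s4.png

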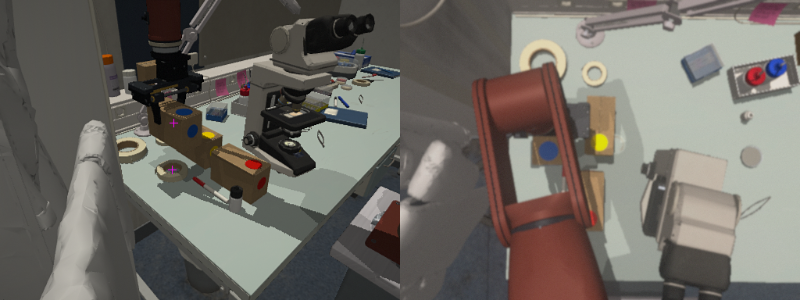

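The view shows blue held upright at (175,125), above the roll at (173,170). Yellow, red, the bottle and the marker are in place, so I'm handing in.

```bash
python3 -c "
from cell import ctrl
print(ctrl.job_done())"
```

```text
the job is handed in; nothing more can be done
None
```

The blue carton holds the loose ball; I handed the job in at about 44 s with it gripped, upright and still above the tape roll, and red and yellow standing back where they came from (the hand-in returned no verdict).

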